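# Snap the craft tub lid shut all round

### The arm

A 7-joint arm with a two-finger parallel gripper is mounted at the origin on the work surface. World frame = base frame: x ahead of the robot, y to its left, z up, the work surface at z = 0. Lengths are in m, angles in rad, forces in N, time in s.
With the tool pointing down it reaches from about 0.4 to 0.875 m from the base axis. Payload 19.3 kg.
Tool frame: the origin (TCP) lies at the very end of the fingers, on their centre line; the grasp point (between the pads) lies bot.grasp_offset behind it (bot.grasp_offset is the distance from the TCP to the grasp point, in m); z points along the fingers, y is the direction in which the jaws open and shut (so a half turn about z gives the same grasp; the last joint's range is limited). The gripper opens to 85 mm and grips with 20 to 120 N. Pads are 22 mm wide; open, the fingers measure 114 mm over their backs; the gripper's body (76 mm by 85 mm) begins 54 mm behind the grasp point. The pads swing forward as they close: fully open they stand 13 mm farther back than shut.
Start: joints at [-1.249, 0.521, -0.036, 1.599, 0.021, 1.021, -0.113], TCP at [0.239, 0.578, 0.231] pointing down, gripper open.
Joint ranges: [-2.91, 2.91], [-0.3, 2.13], [-1.5, 1.42], [0.17, 2.43], [-1.26, 4.41], [0.16, 1.93], [-2.52, 2.52]. Speed limits (rad/s): [1.89, 1.89, 2.39, 2.39, 3.01, 3.01, 3.01].

### API

Orientations are given as [roll, pitch, yaw] about the fixed x, y, z axes, in that order (R = Rz(yaw) Ry(pitch) Rx(roll)).
In Python, from workcell import bot gives the robot as it stands. The module is installed in compiled form; this text tells all that it offers.
- The arm moves only by the shell command python3 -m handwheel 'ROWS' [OPENING] [FORCE]. ROWS is JSON, a list of rows, each a list of 6 numbers: the shift along the tool's x, y, z as a fraction of full scale, then the turn, a rotation vector about the tool's x, y, z as a fraction of full scale. In form: [[x, y, z, rx, ry, rz], ...]. A call has 1 to 8 rows; each row shifts and turns the commanded pose from where the row before left it, along the tool's axes as they then stand; what a row does not reach is not made up. Full scale, the value 1, is 0.025 m for a shift and 360 degrees for a turn. A row lasts 1/8 s, in which the tool goes at most 62.5 mm and 10.7 degrees, less where a joint would pass 70% of its speed; a pose out of reach is approached as far as the arm can. A call with a number of a shift or a turn outside -1 to 1 is refused whole. A call with a gripper value outside its range is refused whole. OPENING is the closure, from -1 (fully open) to 1 (shut), set as the call begins (- or left out, the last holds). The fingers move at their own pace and stop on an object; FORCE is the grip in N (left out, the last holds). Time passes only in rows, so rows that do not move let the fingers close. It gives the time, the measured TCP pose, the force and the opening at its end, in the units of the state.
- bot.observe(): the state, without advancing time (a new reading comes with each control period).
- bot.grab_frame(name): name is "scene" or "top" or "wrist"; returns a dict with "pixels" (480x640x3 uint8, blue, green, red), "vertical_fov" (degrees; the focal length in pixels is half the picture's height over the tangent of half this angle, whatever the lens; pixels are square), "cx", "cy" (the principal point, pixels), "D" ([k1, k2, p1, p2, k3] as OpenCV has them; the pictures are not rectified), "R" (3x3) and "t" (3): a world point X has camera coordinates R X + t. Camera axes: x right, y down, z forward; pixel columns grow to the right and rows downward; lengths in m; the calibration is good to about 2 mm. A picture is of the moment at which its call begins. There is no depth.
- bot.job_done(): hands the job in, once; it reports no verdict.
Trained networks look in a picture, given as the dict that the camera call returned (one of the last four; its "shot" number tells which), for a name from the list of things; names that differ only in an ending like _2 or _b are one class to them, and where a whole thing is asked for, a point or a joint stands for the part that bears it (a point fixed in the world has none). Each returns a list of dicts, best first, with "score" (0 to 1); they miss things now and then, are a little off and sometimes report something else, mostly with a low value. They report only what shows in the picture. A call takes as long as a camera call. They do not tell look-alikes from the thing itself.
- bot.trace(picture, thing): "region" (480x640 bool, what is visible of it) and "point" ([column, row] in pixels, amid what is visible of it).
The state is a dict: "clock": time; "qpos": joint angles; "qd": joint speeds; "joint_efforts": joint torques, N m; "position": TCP position; "tool_rot": TCP orientation; "force": force on the tool from outside, world axes, zero at the start; "moment": the same for the moment, N m; "grip_width": finger opening in m.
Only numpy, scipy, OpenCV 4.12 (cv2) and the standard library are available. Lean on these libraries where they do the work, as an engineer would, in place of code of your own. Each camera call takes 0.05 s, during which the arm holds its last target.

### The job

Close the lid of the tub of spools: with a fingertip, press down the four raised rim sections, one on each side, until every one has clicked flush. Press gently, do not pick up, shove or tip the tub, and leave the soap lying on the lid and everything else on the table where it is.

Things in the scene. Friction and masses are not known exactly. Their poses are not given: they have to be found in the camera images.
- tub: clear storage tub of wooden spools with a blue click-shut lid, 0.7 to 1.3 kg, loose on the table. Origin under its centre; x is the long way. Lid 190 (x) x 140 (y) mm, its flat top 78 mm above the table: a fixed middle panel 134 x 84 mm, four fixed 28 mm corners and, between them, four rim sections, one a side. Its walls stand 5 mm inside the lid edge.
- flap_near (a joint): angle of the rim section on the tub's own -x side (82 mm long): 0 = standing up, 0.36 rad = clicked shut, flush with the lid. 28 mm wide, hinged along its inner edge level with the lid top; standing, its outer edge is about 10 mm proud. Pressed down near the outer edge with 6 to 9 N it gives way, snaps flush once past about 0.16 rad and stays.
- press_near (a point): point on the top face of that -x rim section, half way along it, 9 mm in from its outer edge and 19 mm out from its hinge, where a fingertip presses; moves with the section (78 mm above the table when shut, about 7 mm higher when standing up).
- flap_far (a joint): angle of the rim section on the tub's own +x side (82 mm long): 0 = standing up, 0.36 rad = clicked shut, flush with the lid. 28 mm wide, hinged along its inner edge level with the lid top; standing, its outer edge is about 10 mm proud. Pressed down near the outer edge with 6 to 9 N it gives way, snaps flush once past about 0.16 rad and stays.
- press_far (a point): point on the top face of that +x rim section, half way along it, 9 mm in from its outer edge and 19 mm out from its hinge, where a fingertip presses; moves with the section (78 mm above the table when shut, about 7 mm higher when standing up).
- flap_left (a joint): angle of the rim section on the tub's own +y side (132 mm long): 0 = standing up, 0.36 rad = clicked shut, flush with the lid. 28 mm wide, hinged along its inner edge level with the lid top; standing, its outer edge is about 10 mm proud. Pressed down near the outer edge with 6 to 9 N it gives way, snaps flush once past about 0.16 rad and stays.
- press_left (a point): point on the top face of that +y rim section, half way along it, 9 mm in from its outer edge and 19 mm out from its hinge, where a fingertip presses; moves with the section (78 mm above the table when shut, about 7 mm higher when standing up).
- flap_right (a joint): angle of the rim section on the tub's own -y side (132 mm long): 0 = standing up, 0.36 rad = clicked shut, flush with the lid. 28 mm wide, hinged along its inner edge level with the lid top; standing, its outer edge is about 10 mm proud. Pressed down near the outer edge with 6 to 9 N it gives way, snaps flush once past about 0.16 rad and stays.
- press_right (a point): point on the top face of that -y rim section, half way along it, 9 mm in from its outer edge and 19 mm out from its hinge, where a fingertip presses; moves with the section (78 mm above the table when shut, about 7 mm higher when standing up).
- soap: plain bar of soap 75 x 45 x 25 mm resting on the middle of the lid; origin at the centre of its underside
- cup: open grey plastic cup, 72 mm across, 85 mm tall, standing beside the tub; origin under its centre
- jar: closed glass jar with metal cap, 60 mm across, 75 mm tall, standing beside the tub; origin under its centre
- brush: flat paint brush with wooden handle lying on the table beside the tub, 200 mm long, 42 mm wide, 20 mm thick; origin under the middle of its length
- cap: round loose blue lid of another pot, 100 mm across, 10 mm thick, flat on the table; origin under its centre
- bottle_a: clear drink bottle, 66 mm across, 200 mm tall; origin under its centre
- bottle_b: clear drink bottle with paper band, 76 mm across, 230 mm tall; origin under its centre
Mind the look-alikes: they are no part of the job. What is shaped like the tub but pink or turquoise is not meant.

How it is judged:
By the outcome, as a careful person would: the job done as asked, in the order asked, and still so for the second after the job is handed in, with the robot touching nothing.
It also fails if it takes over 48 s, if anything falls off the work surface, if the arm or the gripper's body presses on something with over 40 N, if the wrist force passes 120 N, or if a joint passes its speed limit or range.

## Working session

There is one attempt and no reset: what is moved stays moved. The work goes in short steps, Python scripts to look and compute and a shell command to move; the robot and the scene stay as the last step left them, time stands still between calls to the robot, and variables do not carry over. Pictures are saved under pics/ and viewed, and the job is handed in when it is done.

```bash
mkdir -p pics; cat > h.py <<'E'
import numpy as np, cv2
from workcell import bot
def K(p):
    f=240/np.tan(np.radians(p["vertical_fov"]/2)); return np.array([[f,0,p["cx"]],[0,f,p["cy"]],[0,0,1]])
def ray(p,uv):
    n=cv2.undistortPoints(np.array([[uv]],float),K(p),np.array(p["D"],float))[0,0]
    R=np.array(p["R"]);t=np.array(p["t"]); return -R.T@t, R.T@np.array([n[0],n[1],1])
def atz(p,uv,z):
    c,d=ray(p,uv); return c+d*(z-c[2])/d[2]
def tri(obs):
    A=np.zeros((3,3));b=np.zeros(3)
    for p,uv in obs:
        c,d=ray(p,uv);d=d/np.linalg.norm(d);M=np.eye(3)-np.outer(d,d);A+=M;b+=M@c
    return np.linalg.solve(A,b)
def proj(p,X):
    R=np.array(p["R"]);r,_=cv2.Rodrigues(R)
    return cv2.projectPoints(np.array(X,float).reshape(-1,1,3),r,np.array(p["t"],float),K(p),np.array(p["D"],float))[0].reshape(-1,2)
E
python3 - <<'E'
from h import *
import pickle
s=bot.observe();print({k:np.round(v,3) for k,v in s.items()},bot.grasp_offset)
P={}
for n in("scene","top"):
    p=bot.grab_frame(n);P[n]=p;cv2.imwrite(f"pics/{n}0.png",p["pixels"])
    for th in("tub","soap","press_near","press_far","press_left","press_right"):
        print(n,th,[(round(float(r["score"]),2),np.round(r["point"]),int(r["region"].sum())) for r in bot.trace(p,th)])
pickle.dump(P,open("P0.pkl","wb"));print(bot.observe()["clock"])
E
```

```text
{'clock': np.float64(0.0), 'qpos': array([-1.249,  0.522, -0.036,  1.6  ,  0.021,  1.021, -0.113]), 'qd': array([-0.001, -0.002,  0.   , -0.001,  0.001, -0.   ,  0.001]), 'joint_efforts': array([ 0.0000e+00, -9.2707e+01,  1.9800e+00, -3.6995e+01,  1.8000e-02,
        8.0000e-03,  0.0000e+00]), 'position': array([0.239, 0.577, 0.231]), 'tool_rot': array([-3.14,  0.  ,  2.75]), 'force': array([ 0.398, -0.014,  0.261]), 'moment': array([ 0.005, -0.061,  0.021]), 'grip_width': np.float64(0.085)} 0.0187
scene tub [(0.86, array([440., 226.]), 3529), (0.66, array([194., 251.]), 3831), (0.65, array([354., 160.]), 2931), (0.61, array([319., 270.]), 3358)]
scene soap [(0.69, array([320., 258.]), 435)]
scene press_near [(0.77, array([321., 236.]), 287), (0.72, array([304., 327.]), 962), (0.62, array([210., 228.]), 248), (0.57, array([412., 217.]), 215), (0.55, array([369., 168.]), 291)]
scene press_far [(0.83, array([316., 287.]), 367), (0.79, array([174., 270.]), 366), (0.55, array([336., 138.]), 199)]
scene press_left [(0.83, array([439., 202.]), 417), (0.78, array([337., 159.]), 362), (0.7, 
[... 387 characters left out ...]
]), 5105)]
top soap [(0.79, array([322., 238.]), 526), (0.19, array([306., 223.]), 707)]
top press_near [(0.98, array([299., 262.]), 424), (0.96, array([394., 358.]), 448), (0.83, array([205., 210.]), 437), (0.74, array([194., 298.]), 472)]
top press_far [(0.93, array([182., 367.]), 497), (0.82, array([158., 161.]), 415), (0.69, array([347., 215.]), 449), (0.59, array([462., 341.]), 443)]
top press_left [(0.96, array([425., 325.]), 767), (0.68, array([307., 222.]), 707), (0.68, array([212., 337.]), 792), (0.61, array([164., 200.]), 701)]
top press_right [(0.94, array([164., 330.]), 766), (0.88, array([199., 170.]), 649), (0.81, array([338., 254.]), 763), (0.81, array([433., 374.]), 733)]
0.7
```

View pics/scene0.png

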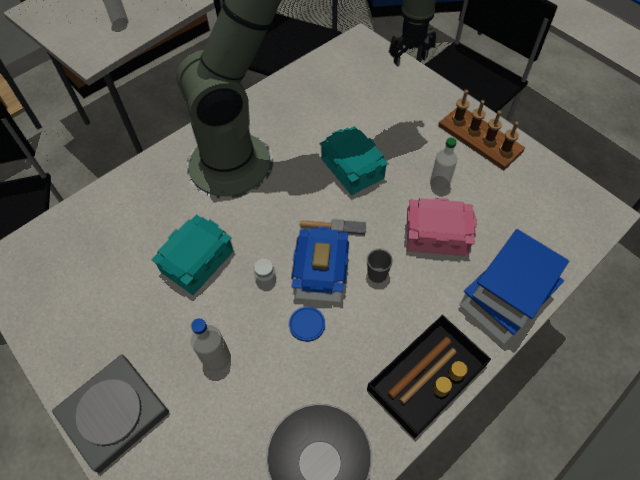

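View pics/top0.png

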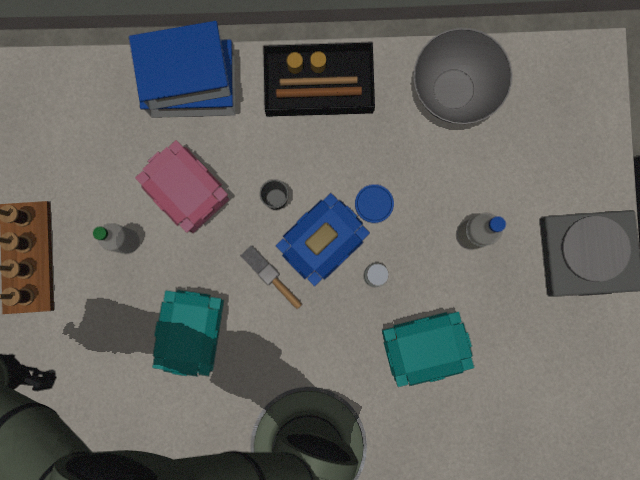

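Blue tub: centre at about (322,238) in top and (321,258) in scene; pink and turquoise look-alikes stand around it. Cup, jar, brush and cap are close by.

```bash
python3 - <<'E'
from h import *
import pickle
P=pickle.load(open("P0.pkl","rb"));T,S=P["top"],P["scene"]
o=dict(near=((299,262),(321,236)),far=((347,215),(316,287)),left=((307,222),(342,263)),right=((338,254),(300,258)),soap=((322,238),(320,258)))
X={}
for k,(a,b) in o.items():
    x=tri([(T,a),(S,b)]);X[k]=x;print(k,x.round(4),"top@.082",atz(T,a,.082).round(4),"sc",atz(S,b,.082).round(4))
for k,v in dict(cup=(275,195),jar=(376,274),cap=(374,203)).items(): print(k,atz(T,v,.08).round(3))
print("brush",atz(T,(262,265),.01),atz(T,(298,305),.01))
q={k:atz(T,o[k][0],.082) for k in o}
d=q["far"]-q["near"];e=q["left"]-q["right"]
print(np.linalg.norm(d),np.degrees(np.arctan2(d[1],d[0])),np.linalg.norm(e),np.degrees(np.arctan2(e[1],e[0])),(q["far"]+q["near"])/2,(q["left"]+q["right"])/2)
im=T["pixels"][170:310,240:420];cv2.imwrite("pics/tz.png",cv2.resize(im,None,fx=4.4,fy=4.2,interpolation=2)[:600,:800])
E
```

```text
near [0.454  0.0069 0.0665] top@.082 [0.4539 0.0076 0.082 ] sc [ 0.4607 -0.0006  0.082 ]
far [ 0.5673 -0.1136  0.0693] top@.082 [ 0.5659 -0.1123  0.082 ] sc [ 0.572 -0.118  0.082]
left [ 0.5556 -0.0115  0.0631] top@.082 [ 0.5513 -0.0142  0.082 ] sc [ 0.5649 -0.0163  0.082 ]
right [ 0.4714 -0.0883  0.0733] top@.082 [ 0.471  -0.0876  0.082 ] sc [ 0.4753 -0.0915  0.082 ]
soap [ 0.5114 -0.0498  0.0797] top@.082 [ 0.5111 -0.0498  0.082 ] sc [ 0.5124 -0.0505  0.082 ]
cup [0.62  0.063 0.08 ]
jar [ 0.42  -0.178  0.08 ]
cap [ 0.594 -0.179  0.08 ]
brush [0.45296362 0.10390638 0.01      ] [0.34899387 0.01437915 0.01      ]
0.16412816866350588 -46.974423432720606 0.10879140029708702 42.43162185154772 [ 0.50989695 -0.05234625  0.082     ] [ 0.51111981 -0.05093358  0.082     ]
```

View pics/tz.png

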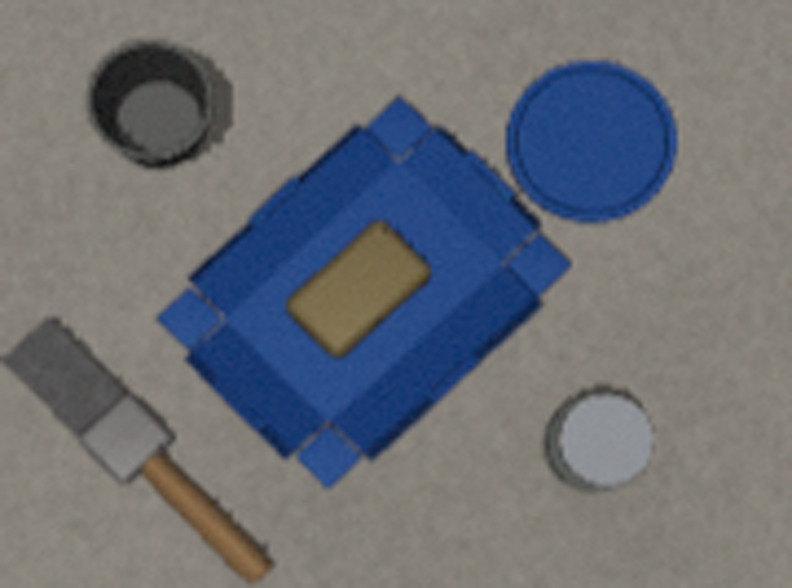

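```bash
cat >> h.py <<'E'
from scipy.spatial.transform import Rotation as Ro
from scipy.optimize import least_squares
def tool():
    s=bot.observe(); return np.array(s["position"]),Ro.from_euler("xyz",s["tool_rot"]).as_matrix(),s
E
python3 - <<'E'
from h import *
import pickle,json
P=pickle.load(open("P0.pkl","rb"));T=P["top"]
z=np.array([[398,96],[571,263],[328,487],[157,318]])/[4.4,4.2]+[240-.4,170-.4]
W=np.array([atz(T,u,.078) for u in z])
print(W.round(4))
print([np.linalg.norm(W[i]-W[(i+1)%4]).round(4) for i in range(4)])
# model corners in tub frame: x axis ~ -46deg. top corner(+x,+y), right(+x,-y), bottom(-x,-y), left(-x,+y)
M=np.array([[95,70],[95,-70],[-95,-70],[-95,70]])/1000
def f(v):
    c,s=np.cos(v[2]),np.sin(v[2]);return (M@np.array([[c,s],[-s,c]])+v[:2]-W[:,:2]).ravel()
r=least_squares(f,[.51,-.05,-.8]);v=r.x;print(v,np.degrees(v[2]),r.fun.round(4))
json.dump(list(v),open("tub.json","w"))
c,s=np.cos(v[2]),np.sin(v[2])
S=P["scene"];im=S["pixels"].copy()
Q=np.c_[M@np.array([[c,s],[-s,c]])+v[:2],np.full(4,.078)]
cv2.polylines(im,[proj(S,Q).astype(int)],True,(0,255,255),1)
cv2.imwrite("pics/sz.png",cv2.resize(im[200:340,240:420],None,fx=4,fy=4))
p,R,_=tool()
yaw=v[2]+np.pi;dy=yaw-_["tool_rot"][2];print("dyaw",np.degrees(dy), "rz frac",-np.degrees(dy)/360)
tx=np.array([np.cos(yaw),np.sin(yaw)]);ty=np.array([np.sin(yaw),-np.cos(yaw)])
for n,m in dict(near=(-.076,0),far=(.076,0),left=(0,.051),right=(0,-.051)).items():
    w=np.array([[c,-s],[s,c]])@m+v[:2];d=w-p[:2];print(n,w.round(4),"tool xy mm",(d@tx*1e3).round(1),(d@ty*1e3).round(1))
E
```

```text
[[ 0.6233 -0.0727  0.078 ]
 [ 0.5226 -0.1659  0.078 ]
 [ 0.3959 -0.0277  0.078 ]
 [ 0.4965  0.0647  0.078 ]]
[np.float64(0.1372), np.float64(0.1875), np.float64(0.1366), np.float64(0.187)]
[ 0.50958251 -0.05037481 -0.82651276] -47.35569314771399 [ 0.0021 -0.0002 -0.0002 -0.0018 -0.0022 -0.0002  0.0003  0.0022]
dyaw -24.906984613667554 rz frac 0.06918606837129876
near [0.4581 0.0055] tool xy mm -569.5 -226.2
far [ 0.5611 -0.1063] tool xy mm -721.5 -226.2
left [ 0.5471 -0.0158] tool xy mm -645.5 -175.2
right [ 0.4721 -0.0849] tool xy mm -645.5 -277.2
```

View pics/sz.png

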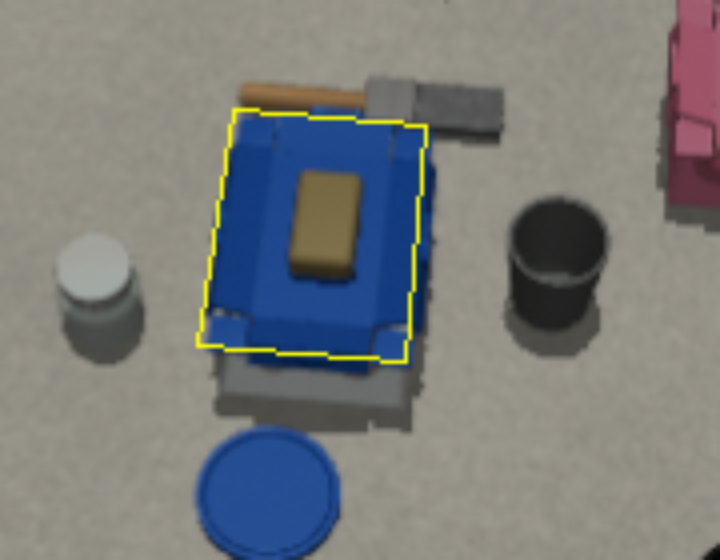

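```bash
python3 -m handwheel '[[0,0,0,0,0,0.023],[0,0,0,0,0,0.023],[0,0,0,0,0,0.023],[-1,-0.4,0,0,0,0],[-1,-0.4,0,0,0,0],[-1,-0.4,0,0,0,0],[-1,-0.4,0,0,0,0],[-1,-0.4,0,0,0,0]]' 1 30 | tail -8
python3 -m handwheel '[[-1,-0.4,0,0,0,0],[-1,-0.4,0,0,0,0],[-1,-0.4,0,0,0,0],[-1,-0.4,0,0,0,0],[-1,-0.4,0,0,0,0],[-1,-0.4,0,0,0,0],[-1,-0.4,0,0,0,0],[-1,-0.4,0,0,0,0]]' | tail -8
python3 -m handwheel '[[-1,-0.4,0,0,0,0],[-1,-0.4,0,0,0,0],[-1,-0.4,0,0,0,0],[-1,-0.4,0,0,0,0],[-1,-0.4,0,0,0,0],[-1,-0.4,0,0,0,0],[0,-0.6,0,0,0,0],[0,0,0,0,0,0]]' | tail -8
cat > t.py <<'E'
from h import *
import json
v=json.load(open("tub.json"));c,s=np.cos(v[2]),np.sin(v[2])
p,R,st=tool()
print(st["clock"],p.round(4),np.round(st["tool_rot"],3),"F",np.round(st["force"],1),st["grip_width"])
q=np.array([[c,s],[-s,c]])@(p[:2]-v[:2]);print("tub frame mm",(q*1e3).round(1))
for n,m in dict(near=(-.076,0),far=(.076,0),left=(0,.051),right=(0,-.051)).items():
    w=np.array([[c,-s],[s,c]])@m+v[:2];d=R.T@np.r_[w-p[:2],.085-p[2]];print(n,"rows(frac)",(d/.025).round(2))
E
python3 t.py
```

```text
clock: 1.7
position: [0.287, 0.4511, 0.2314]
tool_rot: [3.141, -0.0, 2.316]
force: [0.6, -0.8, 0.2]
grip_width: -0.0001
clock: 2.7
position: [0.3639, 0.2498, 0.2314]
tool_rot: [3.141, -0.0, 2.316]
force: [0.4, 0.4, -0.5]
grip_width: -0.0002
clock: 3.7
position: [0.4094, 0.0893, 0.2314]
tool_rot: [-3.142, -0.0, 2.316]
force: [0.8, 0.6, -0.0]
grip_width: -0.0001
3.7 [0.4094 0.0893 0.2314] [-3.142 -0.     2.316] F [ 0.8  0.6 -0. ] -7.240882661768056e-05
tub frame mm [-170.6   21. ]
near rows(frac) [-3.79 -0.84  5.85]
far rows(frac) [-9.87 -0.84  5.85]
left rows(frac) [-6.83  1.2   5.85]
right rows(frac) [-6.83 -2.88  5.85]
```

```bash
python3 -m handwheel '[[-1,-0.2,0.4,0,0,0],[-1,-0.2,0.4,0,0,0],[-1,-0.2,0.4,0,0,0],[-0.79,-0.24,0.4,0,0,0],[0,0,0,0,0,0]]' | tail -8
python3 - <<'E'
from h import *
p=bot.grab_frame("wrist");cv2.imwrite("pics/w1.png",p["pixels"]);t=bot.grab_frame("top");cv2.imwrite("pics/t1.png",cv2.resize(t["pixels"][150:330,220:440],None,fx=3.3,fy=3.3))
import pickle;pickle.dump(p,open("W1.pkl","wb"))
E
python3 t.py
```

```text
clock: 4.32
position: [0.4592, 0.0055, 0.1908]
tool_rot: [-3.141, -0.0, 2.315]
force: [-0.9, -0.5, -0.2]
grip_width: -0.0
4.425 [0.459  0.0067 0.1914] [ 3.141 -0.     2.317] F [ 0.8  0.5 -0.6] 0.0001114462659332889
tub frame mm [-76.2   1.5]
near rows(frac) [-0.01 -0.06  4.26]
far rows(frac) [-6.09 -0.07  4.25]
left rows(frac) [-3.05  1.98  4.25]
right rows(frac) [-3.05 -2.1   4.25]
```

View pics/w1.png

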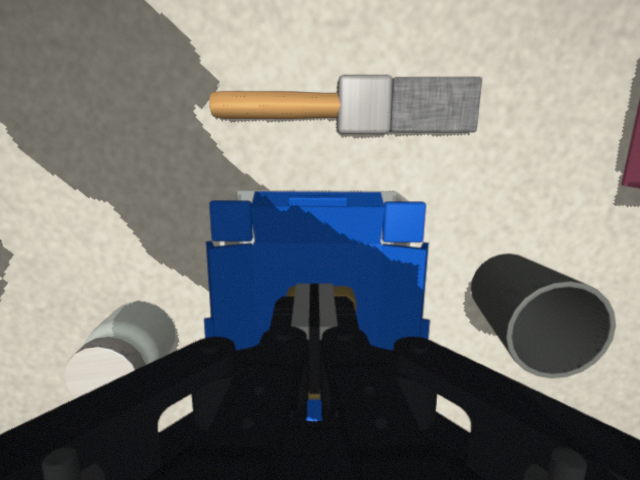

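View pics/t1.png

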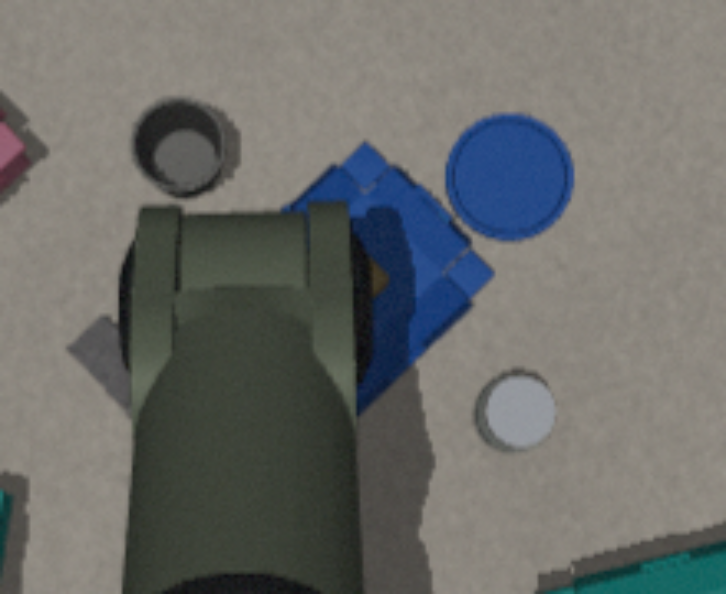

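The wrist view shows the near rim raised, with its fixed corners' outer tips at about (211,202) and (425,202). The jar is lower left, the cup right and the brush beyond.

```bash
python3 - <<'E'
from h import *
import pickle,json
W=pickle.load(open("W1.pkl","rb"));v=json.load(open("tub.json"));c,s=np.cos(v[2]),np.sin(v[2])
for u in((211,202),(425,202),(252,242),(385,242),(211,242),(426,242)):
    x=atz(W,u,.078);print(u,x.round(4),(np.array([[c,s],[-s,c]])@(x[:2]-v[:2])*1e3).round(1))
E
```

```text
(211, 202) [ 0.3977 -0.0238  0.078 ] [-95.3 -64.3]
(425, 202) [0.4971 0.0681 0.078 ] [-95.6  71.1]
(252, 242) [ 0.4338 -0.0263  0.078 ] [-69.  -39.4]
(385, 242) [0.4973 0.0324 0.078 ] [-69.2  47.1]
(211, 242) [ 0.4143 -0.0443  0.078 ] [-69. -66.]
(426, 242) [0.5168 0.0505 0.078 ] [-69.3  73.7]
```

```bash
python3 -c "
import json;v=json.load(open('tub.json'));v[0]+=.0018;v[1]+=.0017;json.dump(v,open('tub.json','w'))"
python3 -m handwheel '[[0,0,1,0,0,0],[0,0,1,0,0,0],[0,0,1,0,0,0],[0,0,0.8,0,0,0],[0,0,0.1,0,0,0],[0,0,0,0,0,0]]' | tail -8
python3 t.py
```

```text
clock: 5.18
position: [0.4593, 0.0063, 0.0944]
tool_rot: [3.141, 0.0, 2.317]
force: [-0.0, 0.2, -0.3]
grip_width: -0.0
5.175 [0.4593 0.0063 0.0944] [3.141 0.    2.317] F [-0.   0.2 -0.3] -5.463667948162879e-06
tub frame mm [-75.7  -1.1]
near rows(frac) [0.01 0.04 0.38]
far rows(frac) [-6.07  0.03  0.38]
left rows(frac) [-3.03  2.08  0.38]
right rows(frac) [-3.02 -2.    0.38]
```

```bash
for i in 1; do python3 -m handwheel '[[0,0,0.12,0,0,0],[0,0,0.12,0,0,0]]' | grep -E "pos|force"; done
python3 -m handwheel '[[0,0,0.1,0,0,0],[0,0,0,0,0,0]]' | grep -E "pos|force"
```

```text
position: [0.4593, 0.0058, 0.0881]
force: [-0.0, 0.2, -0.3]
position: [0.459, 0.0056, 0.0852]
force: [0.1, -0.1, 0.7]
```

```bash
python3 -m handwheel '[[0,0,0.08,0,0,0],[0,0,0,0,0,0]]' | grep -E "pos|force"
python3 -m handwheel '[[0,0,0.06,0,0,0],[0,0,0,0,0,0]]' | grep -E "pos|force"
```

```text
position: [0.4591, 0.0057, 0.0834]
force: [-1.7, 1.0, 8.6]
position: [0.4591, 0.0058, 0.0818]
force: [-1.4, 0.5, 2.2]
```

```bash
python3 -m handwheel '[[0,0,0.06,0,0,0],[0,0,0,0,0,0]]' | grep -E "pos|force"
python3 -m handwheel '[[0,0,0.04,0,0,0],[0,0,0,0,0,0]]' | grep -E "pos|force"
```

```text
position: [0.459, 0.0056, 0.0801]
force: [1.0, -0.2, 0.4]
position: [0.459, 0.0056, 0.0792]
force: [-0.1, -0.3, -0.4]
```

```bash
python3 -m handwheel '[[0,0,-1,0,0,0],[-0.2,0.2,-0.7,0,0,0],[-1,0.65,0,0,0,0],[-1,0.65,0,0,0,0],[-0.8,0.5,0,0,0,0],[0,0.04,0.6,0,0,0],[0,0,0.4,0,0,0],[0,0,0,0,0,0]]' | grep -E "pos|force"
python3 t.py
```

```text
position: [0.5462, -0.0147, 0.0959]
force: [-0.4, -0.2, 0.2]
7.675 [ 0.5462 -0.0147  0.0959] [-3.140e+00 -1.000e-03  2.316e+00] F [-0.4 -0.2  0.2] -0.0001163614351978706
tub frame mm [-1.4 48.7]
near rows(frac) [ 2.99 -1.94  0.44]
far rows(frac) [-3.09 -1.95  0.43]
left rows(frac) [-0.06  0.09  0.43]
right rows(frac) [-0.05 -3.99  0.44]
```

```bash
python3 -m handwheel '[[-0.05,0.09,0.1,0,0,0],[0,0,0.2,0,0,0],[0,0,0.1,0,0,0],[0,0,0,0,0,0]]' | grep -E "pos|force"
python3 -m handwheel '[[0,0,0.08,0,0,0],[0,0,0,0,0,0]]' | grep -E "pos|force"
python3 -m handwheel '[[0,0,0.06,0,0,0],[0,0,0,0,0,0]]' | grep -E "pos|force"
python3 -m handwheel '[[0,0,0.06,0,0,0],[0,0,0,0,0,0]]' | grep -E "pos|force"
```

```text
position: [0.5498, -0.0142, 0.0866]
force: [0.0, 0.1, 0.2]
position: [0.5499, -0.0142, 0.0847]
force: [-0.7, 0.1, -0.6]
position: [0.5502, -0.0141, 0.0836]
force: [-1.3, 0.5, 8.6]
position: [0.5501, -0.0142, 0.0819]
force: [0.5, 1.6, 1.1]
```

```bash
python3 -m handwheel '[[0,0,0.06,0,0,0],[0,0,0.04,0,0,0],[0,0,0,0,0,0]]' | grep -E "pos|force"
python3 -m handwheel '[[0,0,-1,0,0,0],[-0.2,-0.1,-0.7,0,0,0],[-1,-0.65,0,0,0,0],[-1,-0.65,0,0,0,0],[-0.8,-0.6,0,0,0,0],[-0.04,-0.04,0.6,0,0,0],[0,0,0.5,0,0,0],[0,0,0,0,0,0]]' | grep -E "pos|force"
python3 t.py
```

```text
position: [0.5497, -0.0143, 0.0791]
force: [0.0, -0.2, 0.3]
position: [0.5632, -0.1036, 0.093]
force: [-0.3, -1.1, -1.0]
10.3 [ 0.5632 -0.1036  0.093 ] [-3.140e+00 -2.000e-03  2.317e+00] F [-0.3 -1.1 -1. ] -0.00014719701402974455
tub frame mm [75.5  0.9]
near rows(frac) [ 6.06 -0.02  0.33]
far rows(frac) [-0.02 -0.04  0.32]
left rows(frac) [3.02 2.01 0.32]
right rows(frac) [ 3.03 -2.07  0.33]
```

```bash
python3 -m handwheel '[[-0.02,-0.02,0.14,0,0,0],[0,0,0.14,0,0,0],[0,0,0,0,0,0]]' | grep -E "pos|force"
python3 -m handwheel '[[0,0,0.08,0,0,0],[0,0,0,0,0,0]]' | grep -E "pos|force"
python3 -m handwheel '[[0,0,0.06,0,0,0],[0,0,0,0,0,0]]' | grep -E "pos|force"
python3 -m handwheel '[[0,0,0.06,0,0,0],[0,0,0,0,0,0]]' | grep -E "pos|force"
```

```text
position: [0.5639, -0.1052, 0.0872]
force: [-0.4, 0.1, 0.2]
position: [0.5641, -0.1054, 0.0854]
force: [0.2, 0.9, 1.6]
position: [0.5643, -0.1056, 0.0841]
force: [0.4, -0.2, 5.7]
position: [0.5639, -0.1054, 0.0823]
force: [0.4, -0.1, -0.2]
```

```bash
python3 -m handwheel '[[0,0,0.06,0,0,0],[0,0,0.06,0,0,0],[0,0,0,0,0,0]]' | grep -E "pos|force"
python3 -m handwheel '[[0,0,-1,0,0,0],[0.2,-0.2,-0.7,0,0,0],[1,-0.65,0,0,0,0],[1,-0.65,0,0,0,0],[0.8,-0.5,0,0,0,0],[0.04,-0.04,0.6,0,0,0],[0,0,0.5,0,0,0],[0,0,0,0,0,0]]' | grep -E "pos|force"
python3 t.py
```

```text
position: [0.5638, -0.1053, 0.0791]
force: [-0.5, 0.7, -0.2]
position: [0.4748, -0.0843, 0.0932]
force: [-0.3, -0.2, -0.2]
12.8 [ 0.4748 -0.0843  0.0932] [-3.140e+00 -1.000e-03  2.316e+00] F [-0.3 -0.2 -0.2] -0.000201206452869376
tub frame mm [  1.4 -51. ]
near rows(frac) [3.09 2.05 0.33]
far rows(frac) [-2.99  2.04  0.32]
left rows(frac) [0.05 4.08 0.32]
right rows(frac) [0.06 0.   0.33]
```

```bash
python3 -m handwheel '[[0.03,0,0.14,0,0,0],[0,0,0.14,0,0,0],[0,0,0,0,0,0]]' | grep -E "pos|force"
python3 -m handwheel '[[0,0,0.08,0,0,0],[0,0,0,0,0,0]]' | grep -E "pos|force"
python3 -m handwheel '[[0,0,0.06,0,0,0],[0,0,0,0,0,0]]' | grep -E "pos|force"
python3 -m handwheel '[[0,0,0.06,0,0,0],[0,0,0,0,0,0]]' | grep -E "pos|force"
```

```text
position: [0.4744, -0.0836, 0.0871]
force: [-0.6, 0.1, 0.0]
position: [0.4744, -0.0836, 0.0853]
force: [0.9, 0.4, -0.4]
position: [0.4745, -0.0836, 0.0838]
force: [0.9, -0.4, 0.4]
position: [0.4744, -0.0837, 0.0824]
force: [-1.8, -0.7, 6.4]
```

```bash
python3 -m handwheel '[[0,0,0.06,0,0,0],[0,0,0,0,0,0]]' | grep -E "pos|force"
python3 -m handwheel '[[0,0,0.06,0,0,0],[0,0,0,0,0,0]]' | grep -E "pos|force"
```

```text
position: [0.4743, -0.0836, 0.0807]
force: [-0.2, 0.3, -0.1]
position: [0.4743, -0.0836, 0.0792]
force: [-0.0, -0.3, 0.8]
```

```bash
python3 -m handwheel '[[0,0,-1,0,0,0],[0,0,-1,0,0,0],[0.4,0,-1,0,0,0],[1,0,-1,0,0,0],[1,0.5,-1,0,0,0],[1,0.5,0,0,0,0],[1,0.5,0,0,0,0],[1,0.5,0,0,0,0]]' | grep -E "pos|force"
python3 -m handwheel '[[1,1,0,0,0,0],[1,1,0,0,0,0],[1,1,0,0,0,0],[1,1,0,0,0,0],[1,1,0,0,0,0],[1,0.5,0,0,0,0],[1,0.5,0,0,0,0],[0,0,0,0,0,0]]' | grep -E "clock|pos|force"
python3 - <<'E'
from h import *
for n in("top","scene"):
    t=bot.grab_frame(n);im=t["pixels"];a=im[170:310,240:420] if n=="top" else im[200:340,240:420]
    cv2.imwrite(f"pics/{n}2.png",cv2.resize(a,None,fx=4.4,fy=4.2,interpolation=2)[:600,:800])
E
```

```text
position: [0.4193, 0.0504, 0.2044]
force: [-0.2, -0.2, -0.7]
clock: 16.42
position: [0.4103, 0.2816, 0.2041]
force: [0.4, 0.5, -0.3]
```

View pics/top2.png

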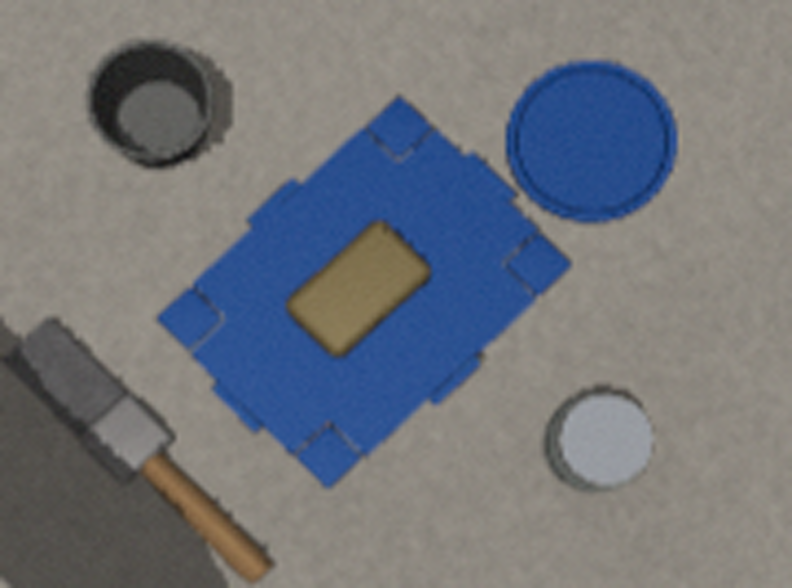

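View pics/scene2.png

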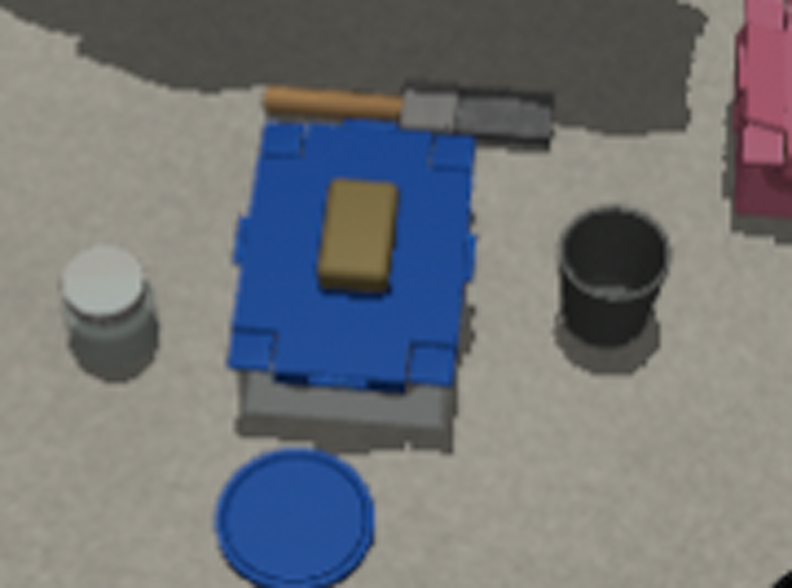

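All four sections now shade the same as the panel. The tub's corner tips are at the same pixels as before ((398,96), (571,263), (328,487), (157,318) in the crop), and the soap, cup, jar, brush and cap have not moved.

```bash
python3 -c "
from workcell import bot
print(bot.job_done(),bot.observe()['clock'])"
```

```text
the job is handed in; nothing more can be done
the job is handed in; nothing more can be done
```

I pressed all four raised rim sections of the blue tub shut with the closed fingertip, in the order near, left, far, right, then backed the arm away and handed the job in.

- **Clicks:** the highest force readings I took on the sections were about 8.6, 8.6, 5.7 and 6.4 N. On each one the force then dropped to about zero as the tip went down to 79 mm, which fits a click.
- **Last pictures:** in the top and scene views all four sections look flush. The tub, soap, cup, jar, brush and cap are where they were.
- **Time:** the last clock reading was 16.4 s, shortly before hand-in, against the 48 s limit.
- **Disagreement:** the camera views differed by 2–4 mm on the tub's position. I used a value between them, and it did not affect the presses.
- **Not checked:** I did not read the joint angles of the sections, so "flush" rests on the pictures and the force drop. No verdict was reported.

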